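Clear the jar and swing the magnifier over the sample

ROBOT

A 6-joint arm with a two-finger parallel gripper is mounted at the origin on the work surface. World frame = base frame: x ahead of the robot, y to its left, z up, the work surface at z = 0. Lengths are in m, angles in rad, forces in N, time in s.
With the tool pointing down it reaches from about 0.375 to 0.9 m from the base axis. Payload 3.1 kg.
Tool frame: the origin (TCP) lies on the centre line of the jaws, within the pads' length; the fingertips stand robot.tip_reach ahead of it and the grasp point (between the pads) lies 8 mm behind it (robot.tip_reach is the distance from the TCP to the fingertips, in m); z points along the fingers, y is the line along which they close (so a half turn about z gives the same grasp; the last joint's range is limited). The gripper opens to 87 mm and grips with 3 to 60 N. Pads are 19 mm wide; open, the fingers measure 117 mm over their backs; the gripper's body (75 mm by 190 mm) begins 51 mm behind the grasp point.
Start: joints at [-1.484, 0.527, 1.433, -0, 1.181, -0.178], TCP at [0.164, -0.603, 0.204] pointing down, gripper open.
Joint ranges: [-3.08, 3.08], [-0.75, 2.2], [0.22, 2.44], [-1.43, 4.57], [0, 2.65], [-2.85, 2.85]. Speed limits (rad/s): [2.79, 2.79, 3.14, 3.14, 3.14, 3.14].

INTERFACE

Orientations are given as a unit quaternion [x, y, z, w].
In Python, from rig import robot gives the robot as it stands.
- The arm moves only by the tool jog_arm, never from a script. Its argument "motion" is one flat list of numbers, 7 for each row, row after row: the shift along the tool's x, y, z scaled (see below), then the turn, a rotation vector about the tool's x, y, z scaled (see below), then the gripper's target within -1 to 1 (shut at 1, half-way at 0, fully open at -1). In form: [x, y, z, rx, ry, rz, hand, x, y, z, rx, ry, rz, hand, ...]. A call has 1 to 12 rows; each row shifts and turns the commanded pose from where the row before left it, along the tool's axes as they then stand; what a row does not reach is not made up. The controller multiplies each number of a shift by 4 cm and each number of a turn by 4 degrees. A row lasts 1/8 s, in which the tool goes at most 62.5 mm and 10.7 degrees, less where a joint would pass 70% of its speed; a pose out of reach is approached as far as the arm can. A call with a number of a shift or a turn outside -1 to 1 is refused whole. A call with a gripper value outside its range is refused whole. The fingers move at their own pace and stop on an object; "grip_force" is the grip in N (left out, the last holds). Time passes only in rows, so rows that do not move let the fingers close. It gives the time, the measured TCP pose, the force, the opening and the grip force at its end, in the units of the state.
- robot.get_obs(): the state, without advancing time (a new reading comes with each control period).
- robot.camera(name): name is "scene" or "top"; returns the picture (400x640x3 uint8, blue, green, red); there is no depth.
- robot.calibration(name): a dict with "fx", "fy", "cx", "cy" (pixels), "R" (3x3) and "t" (3): a world point X has camera coordinates R X + t. Camera axes: x right, y down, z forward; pixel columns grow to the right and rows downward; lengths in m; the calibration is good to about 2 mm. A picture is of the moment at which its call begins. calibration takes no time and is no camera call.
- robot.hand_in(): hands the job in; it is judged then, once.
The state is a dict: "time": time; "q": joint angles; "joint_velocities": joint speeds; "joint_torque": joint torques, N m; "position": TCP position; "tool_rot": TCP orientation; "ft_force": force on the tool from outside, world axes, zero at the start; "moment": the same for the moment, N m; "grip_width": finger opening in m; "grip_force": force on a finger pad.
Only numpy, scipy, OpenCV 4.12 (cv2) and the standard library are available. Lean on these libraries where they do the work, as an engineer would, in place of code of your own. Each camera call takes 0.05 s, during which the arm holds its last target. There are 200 camera calls.

TASK

Swing the bench magnifier round until its lens is centred over the glass dish with the stone sample, and leave it there. One of the two tall jars stands in the magnifier's way: first carry that jar to the aluminium tray and set it down upright beside the candle, without dropping it and without letting the magnifier hit either jar. Leave the dish, the other tall jar and everything else on the table where they are.

Things in the scene. Friction and masses are not known exactly. Their poses are not given: they have to be found in the camera images.
- magnifier: swinging part of the bench magnifier: flat aluminium bar (16 mm wide, z 86 to 100 mm) with a round white-framed lens at its end, turning level about a steel pillar. Origin on the pillar's axis at z = 0; its -x axis points along the bar to the lens, z up. Stiff pivot (0.5 N m: about 2.5 N sideways at the handle); stays where it is left
- mag_base: the magnifier's fixed foot and pillar: foot 140 mm across, 18 mm high; pillar 22 mm thick, top at 138 mm. Origin on the pillar's axis at z = 0. The bar can point up to 1.15 rad either side of the foot's own -x axis (roughly towards the robot)
- lens (a point): centre of the magnifier's lens, 285 mm from the pivot axis; frame 114 mm across, from 85 to 100 mm above the table. It clears everything on the table on its way round except the two tall jars
- handle (a point): centre of the top of the upright round black handle on the magnifier's bar, 200 mm from the pivot axis; handle 22 mm in diameter, 64 mm tall (z 101 to 165 mm), can be pinched from above from any side
- dish: round glass dish with a dark stone in it, 80 mm across, 16 mm high, loose on a square tile 6 mm thick; origin at the centre of its underside. It stands under the circle that the lens centre travels
- jar_a: tall closed glass jar with a steel lid, 60 mm in diameter all the way up, 140 mm high, about 0.3 kg; origin at the centre of its underside, z up. Looks the same as jar_b; either of the two may be the one in the way, between the lens and the dish, and the other stands outside the lens's sweep
- jar_b: the other tall jar, the same as jar_a in every way
- tray: open aluminium tray 170 mm (its x) by 240 mm (its y) and 40 mm high, walls and floor 4 mm thick, fixed; origin at the centre of its underside. A candle in a glass stands in its +y half
- tray_free (a point): middle of the empty half of the tray, on its inner floor, 55 mm from the tray's centre towards its -y; room for one jar
- candle: white candle in a glass, 70 mm across, 66 mm high (74 with the wick), loose in the tray; origin at the centre of its underside; a bystander
- small_jar: short closed jar, 64 mm across, 75 mm high; origin at the centre of its underside; a bystander
- matchbox: cardboard box 55 x 36 x 16 mm, origin at the centre of its underside; a bystander
- lighter: grey lighter lying flat, 78 x 24 x 12 mm, origin under its middle, long axis x; a bystander
- spoon: steel spoon lying flat, 150 mm long along its x; a bystander
- tongs: dark steel crucible tongs lying flat, 200 mm long along their x, 58 mm wide, 11 mm high; origin under the rivet; a bystander
Things that resemble listed ones, but are neither listed nor needed, are in the scene too. Leave any purple look-alike of the jar_b alone.

How it is judged:
On the way, in this order (a step that is already met when the one before it is completed fails the run):
1. the tall jar that was in the way stands upright in the tray, released, with the other tall jar where it was (((x of jar_a in the frame of tray between -0.06 and 0.06 m and y of jar_a in the frame of tray between -0.1 and 0.1 m and z of jar_a in the frame of tray below 0.012 m and angle between jar_a's own z axis and vertical below 0.1 rad and linear speed of jar_a below 0.03 m/s and contact force between the fingers and jar_a below 0.1 N and distance of jar_b from where it was at the start of the episode below 0.03 m) or (x of jar_b in the frame of tray between -0.06 and 0.06 m and y of jar_b in the frame of tray between -0.1 and 0.1 m and z of jar_b in the frame of tray below 0.012 m and angle between jar_b's own z axis and vertical below 0.1 rad and linear speed of jar_b below 0.03 m/s and contact force between the fingers and jar_b below 0.1 N and distance of jar_a from where it was at the start of the episode below 0.03 m))), for 0.2 s.
2. the lens is over the dish (horizontal distance between lens and dish below 0.02 m and angular speed of magnifier below 0.05 rad/s), for 0.2 s.
At the end, for the whole second after the job is handed in: One tall jar upright (0.1 rad) on the tray floor, released, still, its centre within 60 mm (tray x) and 100 mm (tray y) of the tray centre; the other within 30 mm and the dish within 20 mm of its start; lens centre within 20 mm of the dish centre, seen from above, magnifier still (all of step 2 and ((x of jar_a in the frame of tray between -0.06 and 0.06 m and y of jar_a in the frame of tray between -0.1 and 0.1 m and z of jar_a in the frame of tray below 0.012 m and angle between jar_a's own z axis and vertical below 0.1 rad and linear speed of jar_a below 0.03 m/s and contact force between the fingers and jar_a below 0.1 N and distance of jar_b from where it was at the start of the episode below 0.03 m) or (x of jar_b in the frame of tray between -0.06 and 0.06 m and y of jar_b in the frame of tray between -0.1 and 0.1 m and z of jar_b in the frame of tray below 0.012 m and angle between jar_b's own z axis and vertical below 0.1 rad and linear speed of jar_b below 0.03 m/s and contact force between the fingers and jar_b below 0.1 N and distance of jar_a from where it was at the start of the episode below 0.03 m)) and distance of dish from where it was at the start of the episode below 0.02 m); the robot touches nothing.
It fails at once if the magnifier hits a tall jar (more than 1 N) (contact force between magnifier and jar_a above 1 N or contact force between magnifier and jar_b above 1 N).
It fails at once if a tall jar is tipped by more than 0.5 rad (angle between any of jar_a, jar_b's own z axis and vertical above 0.5 rad).
It fails at once if a tall jar is dropped (falls free faster than 0.5 m/s) ((linear speed of jar_a above 0.5 m/s and contact force between the fingers and jar_a below 0.1 N) or (linear speed of jar_b above 0.5 m/s and contact force between the fingers and jar_b below 0.1 N)).
It fails at once if a bystander is shifted by more than 40 mm (distance of any of candle, small_jar, matchbox, lighter, spoon, tongs from where it was at the start of the episode above 0.04 m).
It fails at once if the candle or the small jar is tipped over (angle between any of candle, small_jar's own z axis and vertical above 0.5 rad).
It also fails if it takes over 58 s, if anything falls off the work surface, if the arm or the gripper's body presses on something with over 40 N, if the wrist force passes 120 N, or if a joint passes its speed limit or range.

## Working session

There is one attempt and no reset: what is moved stays moved. The work goes in short steps, Python scripts to look and compute and a tool call to move; the robot and the scene stay as the last step left them, time stands still between calls to the robot, and variables do not carry over. Pictures are saved under pics/ and viewed, at most 10 in all, crops included, and the job is handed in when it is done.

Besides the shell and the picture viewer there is one more tool, called after ">>>" as a command line: name --argument value ..., lists and objects as JSON in quotes. jog_arm: Moves the arm, as the interface text tells. Shifts and turns lie within -1 to 1; 1 stands for 4 cm of shift or 4 degrees of turn. Its arguments: {"type":"object","properties":{"motion":{"type":"array","items":{"type":"number"}},"grip_force":{"type":"number"}},"required":["motion"]}

```bash
mkdir -p pics; python3 - <<'E'
from rig import robot
import cv2,numpy as np
for n in("scene","top"):
    im=robot.camera(n);cv2.imwrite(f"pics/{n}0.png",im)
    c=robot.calibration(n);R=np.array(c["R"]);t=np.array(c["t"]);print(n,c["fx"],c["cx"],c["cy"],R.round(3).tolist(),(-R.T@t).round(3))
o=robot.get_obs();print(o["position"],o["tool_rot"],o["grip_width"],robot.tip_reach,o["time"])
E
```

```text
scene 373.0349468366121 317.3652096703869 200.8317607419858 [[0.836, 0.549, -0.014], [0.427, -0.665, -0.613], [-0.346, 0.506, -0.79]] [ 0.88  -0.5    0.901]
top 367.30712510040246 321.5750345475739 200.3690435515004 [[-0.026, -0.999, -0.02], [-0.997, 0.028, -0.079], [0.079, 0.018, -0.997]] [ 0.44  -0.014  1.1  ]
[ 0.16350041 -0.60250944  0.20288985] [ 9.91248695e-01  1.32004028e-01  3.13129554e-05 -9.79957826e-04] 0.08717326920111289 0.011 0.1
```

View pics/scene0.png

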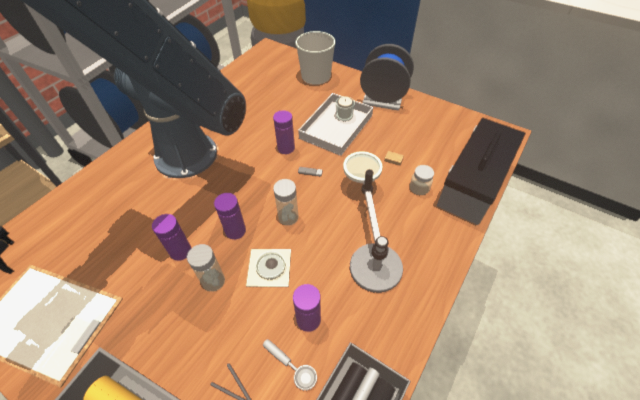

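View pics/top0.png

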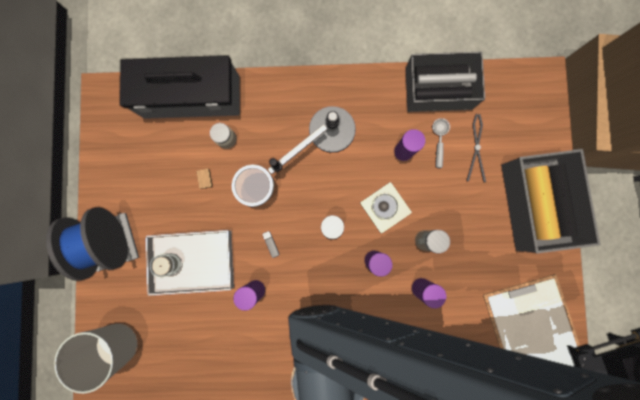

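The top view shows two clear jars with steel lids at about (332,227) and (433,241). Four purple look-alikes are at (412,141), (380,264), (432,295) and (246,298). The lens is at (253,186), the handle at (275,165), the pillar at (332,120) and the dish at (384,207). The tray is at about (190,262), with the candle on its left (+y).

The candidates for the blocking jar are these two clear jars, the purple four and the short small_jar at (222,134). The clear jar at (332,227) lies between the lens and the dish, so I choose that one.

```bash
cat > h.py <<'E'
import numpy as np,cv2
from rig import robot
def ray(n,p,z):
    c=robot.calibration(n);R=np.array(c["R"]);t=np.array(c["t"]).ravel()
    o=-R.T@t;d=R.T@np.array([(p[0]-c["cx"])/c["fx"],(p[1]-c["cy"])/c["fy"],1]);return o+d*(z-o[2])/d[2]
def proj(n,X):
    c=robot.calibration(n);v=np.array(c["R"])@X+np.array(c["t"]).ravel();return v[0]/v[2]*c["fx"]+c["cx"],v[1]/v[2]*c["fy"]+c["cy"]
E
python3 - <<'E'
from h import *
for k,p,z in[("jar1",(332,227),.14),("jar2",(437,241),.14),("lens",(253,186),.1),("handle",(275,164),.165),("pillar",(332,118),.138),("foot",(332,130),.018),("dish",(384,207),.022),
 ("t1",(147,236),.04),("t2",(230,230),.04),("t3",(233,290),.04),("t4",(149,294),.04),("candle",(161,265),.066),("purp",(380,263),.14)]:
    print(k,ray("top",p,z).round(3))
for k,p,z in[("jar1",(285,187),.14),("jar2",(201,254),.14),("handle",(369,174),.165),("dish",(271,266),.022),("lens",(363,165),.1),("foot",(376,267),.018),("pillar",(382,242),.138)]: print("s",k,ray("scene",p,z).round(3))
a=cv2.imread("pics/top0.png")[90:310,130:460];b=cv2.imread("pics/scene0.png")[90:310,150:420]
cv2.imwrite("pics/c1.png",cv2.resize(a,None,fx=2.4,fy=2.4,interpolation=2))
E
```

```text
jar1 [ 0.446 -0.022  0.14 ]
jar2 [ 0.403 -0.292  0.14 ]
lens [0.565 0.192 0.1  ]
handle [0.612 0.121 0.165]
pillar [ 0.737 -0.03   0.138]
foot [ 0.737 -0.031  0.018]
dish [ 0.501 -0.177  0.022]
t1 [0.435 0.514 0.04 ]
t2 [0.446 0.272 0.04 ]
t3 [0.275 0.265 0.04 ]
t4 [0.269 0.507 0.04 ]
candle [0.353 0.461 0.066]
purp [ 0.35  -0.143  0.14 ]
s jar1 [ 0.449 -0.02   0.14 ]
s jar2 [ 0.404 -0.29   0.14 ]
s handle [0.623 0.12  0.165]
s dish [ 0.512 -0.184  0.022]
s lens [0.569 0.197 0.1  ]
s foot [ 0.744 -0.034  0.018]
s pillar [ 0.743 -0.031  0.138]
```

View pics/c1.png

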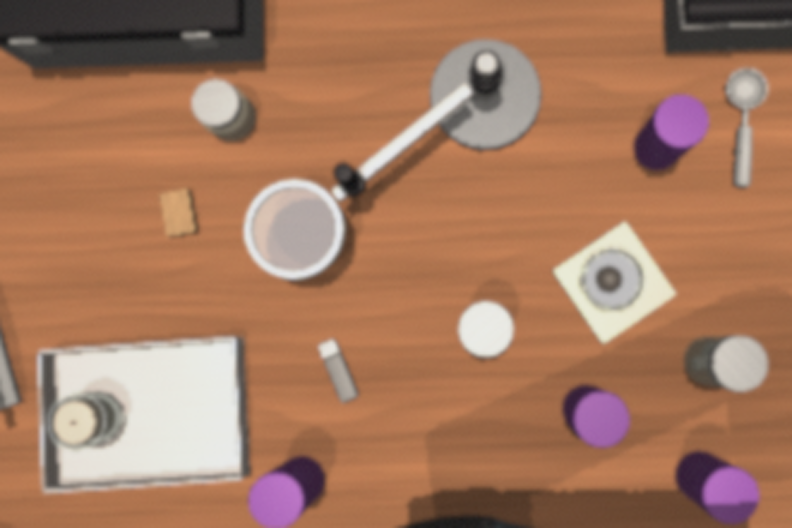

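The crop confirms the clear lidded jar: its lid is at crop (486,328), which is full-image (332.5,226.7), so about (0.447,-0.021). It sits on the lens circle of about 0.285 m around the pivot at (0.738,-0.031), and none of the purple jars do. The two views and the given sizes agree, so I move above it.

>>> jog_arm --motion '[0.85, -1, 0, 0, 0, 0, -1, 0.85, -1, 0, 0, 0, 0, -1, 0.85, -1, 0, 0, 0, 0, -1, 0.85, -1, 0, 0, 0, 0, -1, 0.85, -1, 0, 0, 0, 0, -1, 0.85, -1, 0, 0, 0, 0, -1, 0.85, -1, 0, 0, 0, 0, -1, 0.85, -1, 0, 0, 0, 0, -1, 0.85, -1, 0, 0, 0, 0, -1, 0.85, -1, 0, 0, 0, 0, -1, 0.85, -1, 0, 0, 0, 0, -1, 0.4, -1, 0, 0, 0, 0, -1]' --grip_force 20

```text
time: 1.6
position: [0.4156, -0.0362, 0.2038]
tool_rot: [0.991, 0.132, 0.001, 0.0]
ft_force: [0.7, -0.3, 0.2]
grip_width: 0.0871
grip_force: 0.0
```

>>> jog_arm --motion '[0.85, -0.17, 0, 0, 0, 0, -1, 0, 0, 0, 0, 0, 0, -1]'

```text
time: 1.85
position: [0.4473, -0.0215, 0.2038]
tool_rot: [0.991, 0.134, 0.001, 0.0]
ft_force: [-0.3, -0.2, 0.4]
grip_width: 0.0871
grip_force: 0.0
```

```bash
python3 - <<'E'
from h import *
print(robot.get_obs()["position"])
ims=[]
for n in("scene","top"):
    im=robot.camera(n);print(proj(n,np.array([.447,-.021,.14])))
    u,v=map(int,proj(n,np.array([.447,-.021,.14])));c=im[max(v-65,0):v+65,u-65:u+65];ims.append(cv2.resize(c,(390,390),interpolation=2))
    cv2.imwrite(f"pics/{n}1.png",im)
cv2.imwrite("pics/c2.png",np.hstack(ims))
E
```

```text
[ 0.44727541 -0.02145646  0.20379021]
(np.float64(284.20124369080776), np.float64(187.11584123660396))
(np.float64(331.63525065316327), np.float64(226.73932575787185))
```

View pics/c2.png

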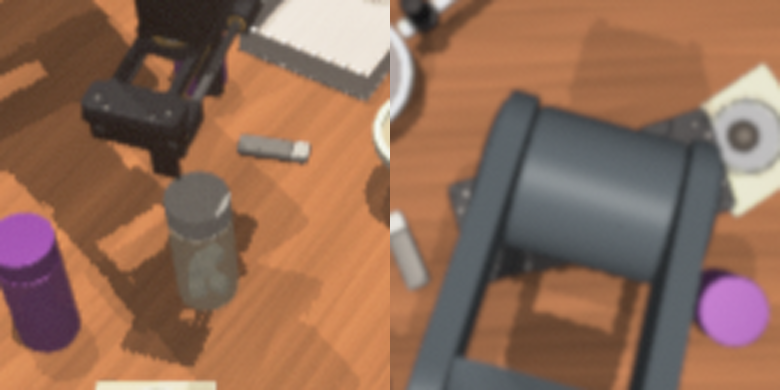

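```bash
python3 - <<'E'
from h import *
for s in(-1,1):
    X=np.array([.4473-s*.0115,-.0215+s*.05,.193]);u,v=proj("scene",X);print((u-219)*3,(v-122)*3)
E
```

```text
165.2838439308373 199.5703526333051
213.7830997691953 114.68462713793193
```

```bash
python3 - <<'E'
from h import *
im=cv2.imread("pics/scene1.png")[130:210,235:335]
cv2.imwrite("pics/c3.png",cv2.resize(cv2.convertScaleAbs(im,alpha=2),None,fx=7,fy=7,interpolation=2))
E
```

```text
(no output)
```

View pics/c3.png

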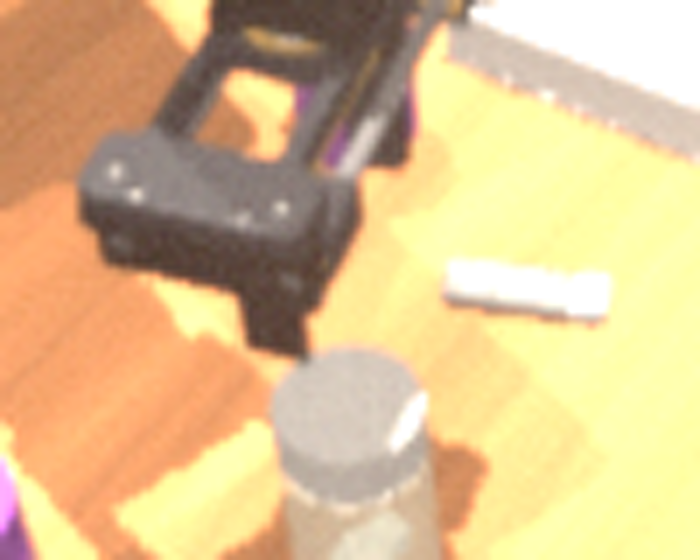

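The near finger tip sits about 7 px higher in the scene view than predicted, although the top view agrees horizontally. I'll descend partway and look again.

>>> jog_arm --motion '[0, 0, 0.5, 0, 0, 0, -1, 0, 0, 0.45, 0, 0, 0, -1, 0, 0, 0, 0, 0, 0, -1]'

```text
time: 2.33
position: [0.4433, -0.0227, 0.1647]
tool_rot: [0.991, 0.131, -0.002, -0.001]
ft_force: [-0.4, -0.4, 0.0]
grip_width: 0.0868
grip_force: 0.0
```

```bash
python3 - <<'E'
from h import *
p=robot.get_obs()["position"];print(p)
im=robot.camera("scene")
for d in(.0435,-.0435):
    u,v=proj("scene",np.array([p[0]+.0115*np.sign(d),p[1]-d,p[2]-.011]));print((u-235)*7,(v-130)*7)
    
cv2.imwrite("pics/c4.png",cv2.resize(cv2.convertScaleAbs(im[130:215,235:335],alpha=2),None,fx=7,fy=7,interpolation=2))
E
```

```text
[ 0.44327435 -0.02268351  0.16469064]
285.0807410600833 464.2759816689454
374.0036135480299 290.8057496386232
```

View pics/c4.png

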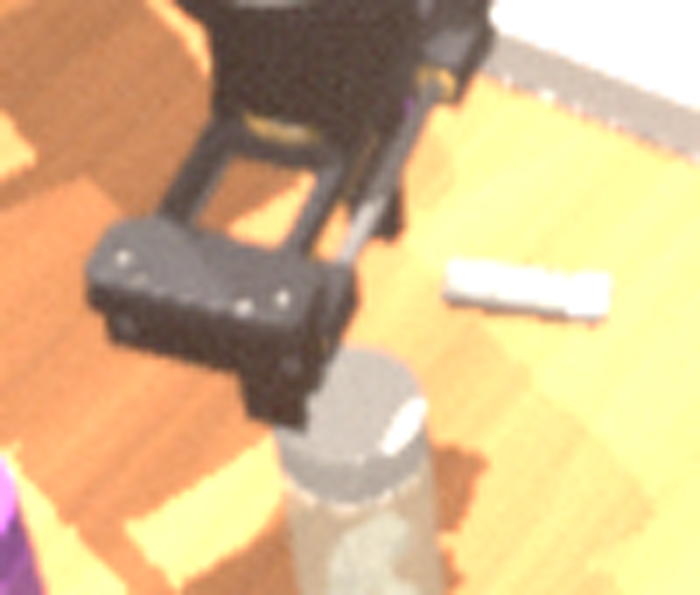

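The tips look about 25 mm higher than the model says, and they are centred horizontally. I descend in stages and watch the force; TCP z = 0.09 keeps the gripper body above the lid either way.

>>> jog_arm --motion '[0.1, 0, 0.3, 0, 0, 0, -1, 0, 0, 0.4, 0, 0, 0, -1, 0, 0, 0.2, 0, 0, 0, -1, 0, 0, 0, 0, 0, 0, -1]'

```text
time: 2.88
position: [0.449, -0.0213, 0.1293]
tool_rot: [0.991, 0.132, -0.001, -0.0]
ft_force: [0.8, -0.4, 0.1]
grip_width: 0.0867
grip_force: 0.0
```

>>> jog_arm --motion '[0, 0, 0.3, 0, 0, 0, -1, 0, 0, 0.4, 0, 0, 0, -1, 0, 0, 0.2, 0, 0, 0, -1, 0, 0, 0, 0, 0, 0, -1]'

```text
time: 3.38
position: [0.4489, -0.0212, 0.0932]
tool_rot: [0.991, 0.132, -0.001, -0.0]
ft_force: [0.6, 0.0, -0.5]
grip_width: 0.0873
grip_force: 0.0
```

```bash
python3 - <<'E'
from h import *
p=robot.get_obs();print(p["position"],p["ft_force"])
im=robot.camera("scene")
cv2.imwrite("pics/c5.png",cv2.resize(cv2.convertScaleAbs(im[130:235,225:345],alpha=1.8),None,fx=5,fy=5,interpolation=2))
E
```

```text
[ 0.448919   -0.02122048  0.09323442] [ 0.56764448  0.00614748 -0.49030665]
```

View pics/c5.png

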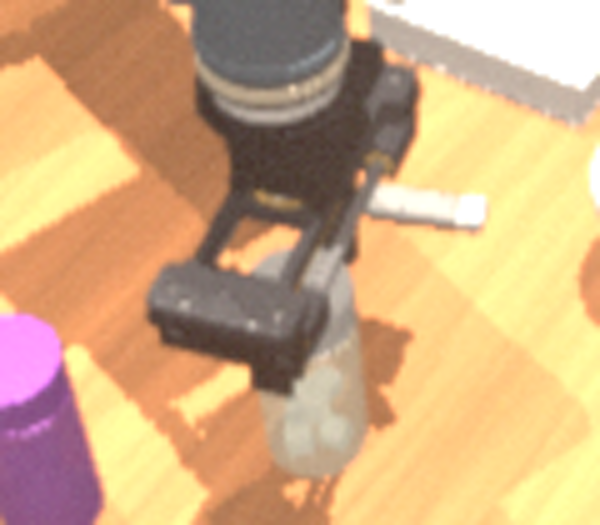

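The fingers straddle the jar: the near tip is at crop (275,385), just below the lid, and nothing is touching. I close the gripper.

>>> jog_arm --motion '[0, 0, 0, 0, 0, 0, 1, 0, 0, 0, 0, 0, 0, 1, 0, 0, 0, 0, 0, 0, 1, 0, 0, 0, 0, 0, 0, 1, 0, 0, 0, 0, 0, 0, 1, 0, 0, 0, 0, 0, 0, 1]' --grip_force 25

```text
time: 4.18
position: [0.4494, -0.0213, 0.094]
tool_rot: [0.991, 0.132, 0.0, 0.0]
ft_force: [0.6, 0.0, 4.1]
grip_width: 0.0594
grip_force: 25.0
```

>>> jog_arm --motion '[0, 0, -0.2, 0, 0, 0, 1, 0, 0, -0.5, 0, 0, 0, 1, 0, 0, -0.7, 0, 0, 0, 1, 0, 0, -0.6, 0, 0, 0, 1, 0, 0, 0, 0, 0, 0, 1]'

```text
time: 4.8
position: [0.4504, -0.0217, 0.1751]
tool_rot: [0.991, 0.132, 0.002, 0.001]
ft_force: [-0.2, -0.0, -2.7]
grip_width: 0.0592
grip_force: 25.0
```

>>> jog_arm --motion '[0, -0.5, 0, 0, 0, 0, 1, 0, -0.9, 0, 0, 0, 0, 1, 0, -0.9, 0, 0, 0, 0, 1, 0, -0.9, 0, 0, 0, 0, 1, 0, -0.9, 0, 0, 0, 0, 1, 0, -0.9, 0, 0, 0, 0, 1, 0, -0.9, 0, 0, 0, 0, 1, 0, -0.9, 0, 0, 0, 0, 1, 0.1, -0.9, 0, 0, 0, 0, 1, 0, -0.9, 0, 0, 0, 0, 1, 0, -0.6, 0, 0, 0, 0, 1, 0, 0, 0, 0, 0, 0, 1]'

```text
time: 6.3
position: [0.3555, 0.3356, 0.1723]
tool_rot: [0.991, 0.133, -0.001, 0.0]
ft_force: [-0.2, -0.7, -3.7]
grip_width: 0.0597
grip_force: 25.0
```

```bash
python3 - <<'E'
from h import *
p=robot.get_obs();print(p["position"],p["ft_force"],p["grip_width"])
im=robot.camera("scene");cv2.imwrite("pics/s6.png",im)
cv2.imwrite("pics/c6.png",cv2.resize(im[40:180,250:450],None,fx=3.5,fy=3.5,interpolation=2))
E
```

```text
[0.35549371 0.33557999 0.1723494 ] [-0.15820621 -0.68679797 -3.69821472] 0.05968000843256147
```

View pics/c6.png

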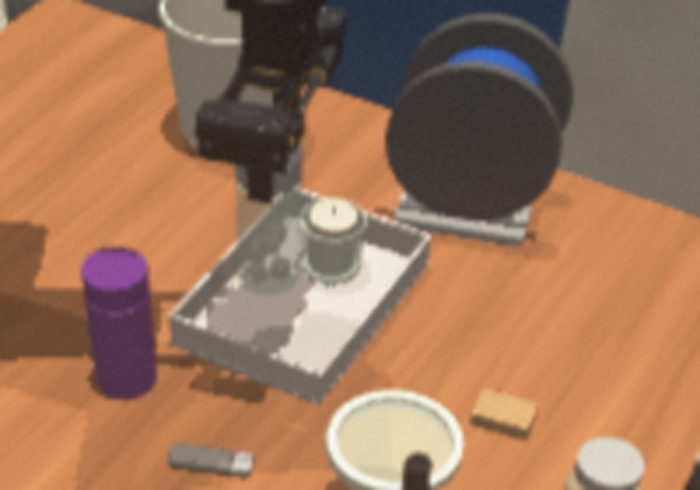

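```bash
python3 - <<'E'
from h import *
for X in([.356,.335,.079],[.356,.335,.004],[.358,.335,.219],[.353,.461,.07]):
    u,v=proj("scene",np.array(X));print(X,(u-250)*3.5,(v-40)*3.5)
for p in((293,192),(428,240),(318,398),(172,318)): print(ray("scene",(p[0]/3.5+250,p[1]/3.5+40),.04).round(3))
E
```

```text
[0.356, 0.335, 0.079] 269.10114820596914 276.8141295427703
[0.356, 0.335, 0.004] 268.6486619555581 335.47747253530883
[0.358, 0.335, 0.219] 272.00287404924165 151.76211807771148
[0.353, 0.461, 0.07] 333.1102638014629 213.9905868804894
[0.279 0.505 0.04 ]
[0.438 0.511 0.04 ]
[0.461 0.255 0.04 ]
[0.284 0.272 0.04 ]
```

The jar hangs upright above the empty half of the tray. Its base is near crop (265,275), as predicted, and the candle at (333,215) is clear. I lower it.

>>> jog_arm --motion '[0, 0, 0.4, 0, 0, 0, 1, 0, 0, 0.6, 0, 0, 0, 1, 0, 0, 0.5, 0, 0, 0, 1, 0, 0, 0.2, 0, 0, 0, 1, 0, 0, 0.05, 0, 0, 0, 1, 0, 0, 0, 0, 0, 0, 1]'

```text
time: 7.1
position: [0.3573, 0.3348, 0.1041]
tool_rot: [0.991, 0.132, 0.0, -0.0]
ft_force: [0.3, 0.1, -2.0]
grip_width: 0.0591
grip_force: 25.0
```

>>> jog_arm --motion '[0, 0, 0.06, 0, 0, 0, 1, 0, 0, 0.05, 0, 0, 0, 1, 0, 0, 0, 0, 0, 0, 1]'

```text
time: 7.48
position: [0.3568, 0.3349, 0.0994]
tool_rot: [0.991, 0.132, 0.0, -0.0]
ft_force: [-0.7, -0.8, -3.5]
grip_width: 0.0594
grip_force: 25.0
```

>>> jog_arm --motion '[0, 0, 0.04, 0, 0, 0, 1, 0, 0, 0, 0, 0, 0, 1]'

```text
time: 7.72
position: [0.357, 0.3351, 0.098]
tool_rot: [0.991, 0.132, 0.0, -0.0]
ft_force: [-0.3, 0.3, 0.3]
grip_width: 0.0595
grip_force: 25.0
```

>>> jog_arm --motion '[0, 0, 0.02, 0, 0, 0, 1, 0, 0, 0, 0, 0, 0, 1, 0, 0, 0, 0, 0, 0, 0.2, 0, 0, 0, 0, 0, 0, -0.2, 0, 0, 0, 0, 0, 0, -1, 0, 0, 0, 0, 0, 0, -1, 0, 0, 0, 0, 0, 0, -1, 0, 0, 0, 0, 0, 0, -1]'

```text
time: 8.72
position: [0.3568, 0.3348, 0.0968]
tool_rot: [0.991, 0.132, -0.0, 0.0]
ft_force: [0.0, 0.3, -0.7]
grip_width: 0.0856
grip_force: 0.0
```

>>> jog_arm --motion '[0, 0, -0.2, 0, 0, 0, -1, 0, 0, -0.6, 0, 0, 0, -1, 0, 0, -1, 0, 0, 0, -1, 0, 0, -1, 0, 0, 0, -1, 0, 0, -1, 0, 0, 0, -1, 0, 0, 0, 0, 0, 0, -1]'

```text
time: 9.48
position: [0.3589, 0.3362, 0.2527]
tool_rot: [0.991, 0.132, 0.004, -0.002]
ft_force: [0.5, -0.0, -0.5]
grip_width: 0.0871
grip_force: 0.0
```

```bash
python3 - <<'E'
from h import *
p=robot.get_obs();print(p["position"],p["q"])
a=robot.camera("scene");cv2.imwrite("pics/s7.png",a);b=robot.camera("top");cv2.imwrite("pics/t7.png",b)
c=cv2.resize(a[60:260,250:450],(600,600))
d=cv2.resize(b[90:240,230:430],(800,600))
cv2.imwrite("pics/c7.png",cv2.resize(np.hstack([c,d[:, :]]),(800,343)))
E
```

```text
[0.35887994 0.33619434 0.25267827] [5.25043058e-01 2.81845870e-01 1.70307894e+00 7.13164773e-05
 1.14790443e+00 1.83084093e+00]
```

View pics/c7.png

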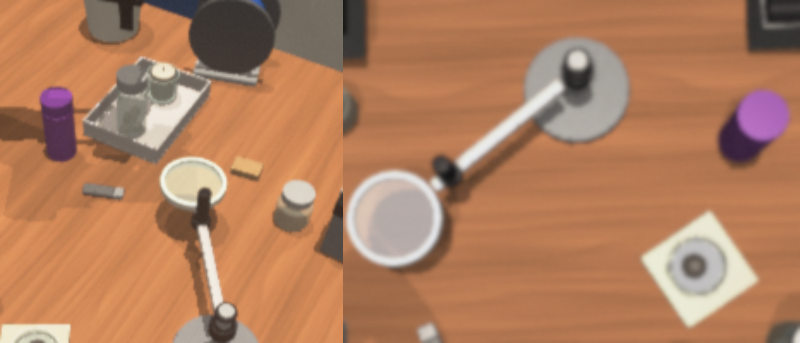

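The jar stands upright in the tray beside the candle. The dish is at top px (384.9,206.4), the lens at (252.7,185.8), the handle top at about (272.6,161.5), the foot centre at (332.4,129.4) and the pillar top at (332.4,116.5).

```bash
python3 - <<'E'
from h import *
b=cv2.imread("pics/t7.png");a=cv2.imread("pics/s7.png")
for n,im,x0,x1,y0,y1 in(("top",b,255,295,145,180),("scene",a,355,385,160,200)):
    g=im[y0:y1,x0:x1].max(2);m=(g<70).astype(np.uint8)
    k,l,s,c=cv2.connectedComponentsWithStats(m)
    for i in range(1,k):
        if s[i,4]>20:
            pts=cv2.findNonZero((l==i).astype(np.uint8))[:,0]+[x0,y0];print(n,s[i]+[x0,y0,0,0,0],c[i]+[x0,y0],pts[:,1].min(),pts[pts[:,1]<pts[:,1].min()+5].mean(0))
P=ray("top",(332.4,129.4),.018);print(P,ray("top",(332.4,116.5),.138))
L=ray("top",(252.7,185.8),.1);D=ray("top",(384.9,206.4),.022);H=ray("top",(272.6,161.5),.165)
for k,X in zip("LDH",(L,D,H)):
    v=(X-P)[:2];th=np.arctan2(v[1],-v[0]);print(k,X.round(3),np.hypot(*v).round(3),np.degrees(th).round(1),(P[:2]+.2*np.array([-np.cos(th),np.sin(th)])).round(3))
E
```

```text
top [272 161  10  11  62] [276.56451613 166.5       ] 161 [276.18181818 163.77272727]
scene [363 174   9  16  97] [367.70103093 182.26804124] 174 [368.33333333 176.375     ]
[ 0.73891365 -0.03245248  0.018     ] [ 0.74095079 -0.03142705  0.138     ]
L [0.565 0.193 0.1  ] 0.284 52.3 [0.617 0.126]
D [ 0.503 -0.18   0.022] 0.278 -32.0 [ 0.569 -0.138]
H [0.619 0.127 0.165] 0.199 53.0 [0.619 0.127]
```

Jar placed. I now go above the handle at about (0.618,0.127). The swing is from +52.5° to −32°, and the gripper is turned so its closing axis lies near the tangent.

>>> jog_arm --motion '[0.7, 0.96, 0, 0, 0, 0, -1, 0.7, 0.96, 0, 0, 0, 0, -1, 0.7, 0.96, 0, 0, 0, 0, -1, 0.7, 0.96, 0, 0, 0, 0, -1, 0.7, 0.96, 0, 0, 0, 0, -1, 0.7, 0.96, 0, 0, 0, 0, -1, 0.7, 0.96, 0, 0, 0, 0, -1, 0, 0, 0, 0, 0, 1, -1, 0, 0, 0, 0, 0, 1, -1, 0, 0, 0, 0, 0, 1, -1, 0, 0, 0, 0, 0, 1, -1, 0, 0, 0, 0, 0, 1, -1]' --grip_force 20

```text
time: 11.08
position: [0.615, 0.1266, 0.2466]
tool_rot: [0.999, -0.043, -0.002, 0.0]
ft_force: [0.4, -0.7, 0.1]
grip_width: 0.0871
grip_force: 0.0
```

>>> jog_arm --motion '[0, 0, 0, 0, 0, 1, -1, 0, 0, 0, 0, 0, 1, -1, 0, 0, 0, 0, 0, 1, -1, 0, 0, 0, 0, 0, 1, -1, 0, 0, 0, 0, 0, 1, -1, 0, 0, 0, 0, 0, 1, -1, 0, 0, 0, 0, 0, 1, -1, 0, 0, 0, 0, 0, 1, -1, 0, 0, 0, 0, 0, 0.75, -1, 0, 0, 0, 0, 0, 0, -1]'

```text
time: 12.32
position: [0.6152, 0.1267, 0.247]
tool_rot: [0.94, -0.34, -0.002, 0.001]
ft_force: [-0.5, -0.7, 0.1]
grip_width: 0.0871
grip_force: 0.0
```

```bash
python3 - <<'E'
from h import *
from scipy.spatial.transform import Rotation as Ro
p=robot.get_obs();R=Ro.from_quat(p["tool_rot"]).as_matrix();print(p["time"],p["position"],p["q"],R.round(3).tolist())
d=np.array([.618,.127,.13])-p["position"];print("units",R.T@d/.04)
E
```

```text
12.325 [0.61520484 0.12665363 0.24696779] [ 2.53843971e-02  4.90512136e-01  1.37115869e+00 -6.74018613e-06
  1.28391751e+00  2.29078672e+00] [[0.768, -0.64, -0.004], [-0.64, -0.768, -0.0], [-0.003, 0.003, -1.0]]
units [ 0.05691728 -0.05909911  2.92389125]
```

>>> jog_arm --motion '[0.06, -0.06, 0.6, 0, 0, 0, -1, 0, 0, 0.6, 0, 0, 0, -1, 0, 0, 0.6, 0, 0, 0, -1, 0, 0, 0.6, 0, 0, 0, -1, 0, 0, 0.4, 0, 0, 0, -1, 0, 0, 0, 0, 0, 0, -1]'

```text
time: 13.08
position: [0.6184, 0.127, 0.1351]
tool_rot: [0.94, -0.34, -0.002, 0.001]
ft_force: [-0.7, 0.7, -0.3]
grip_width: 0.0867
grip_force: 0.0
```

```bash
python3 - <<'E'
from h import *
p=robot.get_obs();print(p["position"],p["ft_force"])
a=robot.camera("scene")
cv2.imwrite("pics/c8.png",cv2.resize(a[120:300,300:440],(560,600*720//720//1),interpolation=2)[:,:])
E
```

```text
[0.61839407 0.12699563 0.13512632] [-0.73949951  0.66185775 -0.33010633]
```

View pics/c8.png

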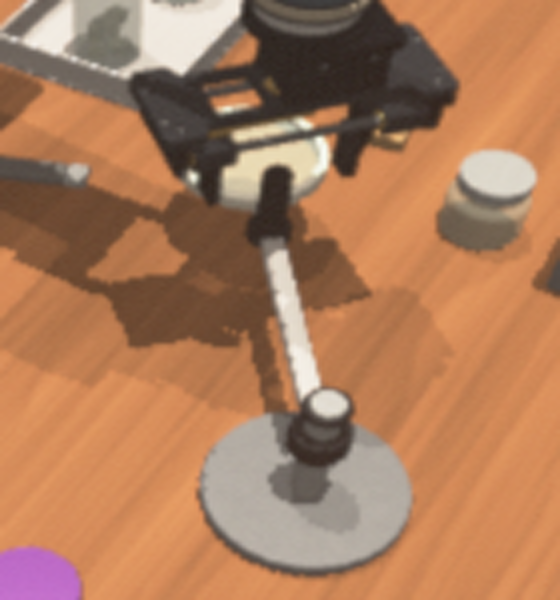

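The fingers straddle the handle: tips at crop (210,200) and (350,170), handle axis at about (275,180). They need to go slightly lower, then close. That was my tenth picture, so from here I rely on numbers.

>>> jog_arm --motion '[0, 0, 0.42, 0, 0, 0, -1, 0, 0, 0, 0, 0, 0, -1, 0, 0, 0, 0, 0, 0, 1, 0, 0, 0, 0, 0, 0, 1, 0, 0, 0, 0, 0, 0, 1, 0, 0, 0, 0, 0, 0, 1, 0, 0, 0, 0, 0, 0, 1, 0, 0, 0, 0, 0, 0, 1, 0, 0, 0, 0, 0, 0, 1, 0, 0, 0, 0, 0, 0, 1]' --grip_force 20

```text
time: 14.38
position: [0.6197, 0.127, 0.1201]
tool_rot: [0.94, -0.341, -0.0, 0.0]
ft_force: [-0.5, -0.7, 0.5]
grip_width: 0.0213
grip_force: 20.0
```

The grip width is 21 mm on the 22 mm handle, so it is held. The swing uses constant rows: a 2° arc at 0.2 m radius with a 2° turn each.

>>> jog_arm --motion '[-0.035, 0.17, 0, 0, 0, -0.5, 1, -0.035, 0.17, 0, 0, 0, -0.5, 1, -0.035, 0.17, 0, 0, 0, -0.5, 1, -0.035, 0.17, 0, 0, 0, -0.5, 1, -0.035, 0.17, 0, 0, 0, -0.5, 1, -0.035, 0.17, 0, 0, 0, -0.5, 1, -0.035, 0.17, 0, 0, 0, -0.5, 1, -0.035, 0.17, 0, 0, 0, -0.5, 1, -0.035, 0.17, 0, 0, 0, -0.5, 1, -0.035, 0.17, 0, 0, 0, -0.5, 1]'

```text
time: 15.62
position: [0.5734, 0.0767, 0.1201]
tool_rot: [0.985, -0.172, 0.0, -0.001]
ft_force: [0.1, 1.8, -1.5]
grip_width: 0.021
grip_force: 20.0
```

```bash
cat > s.py <<'E'
from h import *
from scipy.spatial.transform import Rotation as Ro
p=robot.get_obs();R=Ro.from_quat(p["tool_rot"]).as_matrix();x=np.array(p["position"]);v=x[:2]-[.740,-.032]
print(p["time"],x.round(4),"r",np.hypot(*v).round(4),"ang",np.degrees(np.arctan2(v[1],v[0]))%360,"yaw",np.degrees(np.arctan2(R[1,0],R[0,0])),"tilt",R[2].round(3),np.round(p["ft_force"],1),np.round(p["moment"],2),p["grip_width"])
im=robot.camera("top").astype(int);cv2.imwrite("pics/tcur.png",im)
E
python3 s.py
```

```text
15.625 [0.5734 0.0767 0.1201] r 0.1989 ang 146.8705751925553 yaw -19.803088494648723 tilt [ 0.001 -0.002 -1.   ] [ 0.1  1.8 -1.5] [ 0.42 -0.17 -0.07] 0.0210385984405794[ WARN:0@2.828] global loadsave.cpp:1063 imwrite_ Unsupported depth image for selected encoder is fallbacked to CV_8U.
```

>>> jog_arm --motion '[-0.035, 0.17, 0, 0, 0, -0.5, 1, -0.035, 0.17, 0, 0, 0, -0.5, 1, -0.035, 0.17, 0, 0, 0, -0.5, 1, -0.035, 0.17, 0, 0, 0, -0.5, 1, -0.035, 0.17, 0, 0, 0, -0.5, 1, -0.035, 0.17, 0, 0, 0, -0.5, 1, -0.035, 0.17, 0, 0, 0, -0.5, 1, -0.035, 0.17, 0, 0, 0, -0.5, 1, -0.035, 0.17, 0, 0, 0, -0.5, 1, -0.035, 0.17, 0, 0, 0, -0.5, 1, -0.035, 0.17, 0, 0, 0, -0.5, 1, -0.035, 0.17, 0, 0, 0, -0.5, 1]'

```text
time: 17.18
position: [0.5441, -0.0008, 0.1201]
tool_rot: [0.999, 0.036, -0.0, -0.001]
ft_force: [-0.1, 2.4, -0.7]
grip_width: 0.0212
grip_force: 20.0
```

>>> jog_arm --motion '[-0.035, 0.17, 0, 0, 0, -0.5, 1, -0.035, 0.17, 0, 0, 0, -0.5, 1, -0.035, 0.17, 0, 0, 0, -0.5, 1, -0.035, 0.17, 0, 0, 0, -0.5, 1, -0.035, 0.17, 0, 0, 0, -0.5, 1, -0.035, 0.17, 0, 0, 0, -0.5, 1, -0.035, 0.17, 0, 0, 0, -0.5, 1, -0.035, 0.17, 0, 0, 0, -0.5, 1, -0.035, 0.17, 0, 0, 0, -0.5, 1, -0.035, 0.17, 0, 0, 0, -0.5, 1, -0.035, 0.17, 0, 0, 0, -0.5, 1, 0, 0, 0, 0, 0, 0, 1]'

```text
time: 18.68
position: [0.5473, -0.0775, 0.1201]
tool_rot: [0.974, 0.226, -0.0, 0.0]
ft_force: [-0.8, -0.4, 0.3]
grip_width: 0.0214
grip_force: 20.0
```

```bash
python3 s.py 2>/dev/null
```

```text
18.675 [ 0.5473 -0.0775  0.1201] r 0.198 ang 193.2941490715936 yaw 26.134410615404562 tilt [-0.001 -0.    -1.   ] [-0.8 -0.4  0.3] [-0.18  0.17  0.06] 0.021383849895290366
```

>>> jog_arm --motion '[-0.035, 0.17, 0, 0, 0, -0.5, 1, -0.035, 0.17, 0, 0, 0, -0.5, 1, -0.035, 0.17, 0, 0, 0, -0.5, 1, -0.035, 0.17, 0, 0, 0, -0.5, 1, -0.035, 0.17, 0, 0, 0, -0.5, 1, -0.035, 0.17, 0, 0, 0, -0.5, 1, -0.035, 0.17, 0, 0, 0, -0.5, 1, -0.035, 0.17, 0, 0, 0, -0.5, 1, -0.035, 0.17, 0, 0, 0, -0.5, 1, 0, 0, 0, 0, 0, 0, 1, 0, 0, 0, 0, 0, 0, 1]'

```text
time: 20.1
position: [0.5711, -0.135, 0.1201]
tool_rot: [0.927, 0.376, -0.0, 0.0]
ft_force: [-1.3, -1.9, -0.3]
grip_width: 0.0212
grip_force: 20.0
```

```bash
python3 s.py 2>/dev/null; python3 - <<'E'
from h import *
# dish centre from the unobstructed picture (grey ring / dark stone on pale tile), and bar angle now
b=cv2.imread("pics/top0.png");x0,y0=355,178;c=b[y0:236,x0:415]
hsv=cv2.cvtColor(c,cv2.COLOR_BGR2HSV)
tile=((hsv[...,1]<75)&(hsv[...,2]>190)).astype(np.uint8)
(u,v),wh,_=cv2.minAreaRect(cv2.findNonZero(tile));print("tile",u+x0,v+y0,wh,ray("top",(u+x0,v+y0),.006))
ring=((hsv[...,1]<40)&(hsv[...,2]<195)).astype(np.uint8)
k,l,s,cc=cv2.connectedComponentsWithStats(ring);i=1+s[1:,4].argmax();(u,v),r=cv2.minEnclosingCircle(cv2.findNonZero((l==i).astype(np.uint8)));print("ring",u+x0,v+y0,r,ray("top",(u+x0,v+y0),.022))
s=cv2.imread("pics/top0.png");t=cv2.imread("pics/tcur.png")
w=(t.min(2)>205).astype(np.uint8);w[:170]=0;w[:, :330]=0;w[260:]=0;w[:,470:]=0
k,l,st,cc=cv2.connectedComponentsWithStats(w)
for i in range(1,k):
    if st[i,4]>15: print("white",st[i],cc[i])
n=robot.camera("scene");cv2.imwrite("pics/scur.png",n)
E
```

```text
20.1 [ 0.5711 -0.135   0.1201] r 0.1978 ang 211.38948505671524 yaw 44.156960670378865 tilt [-0.001  0.    -1.   ] [-1.3 -1.9 -0.3] [-0.42  0.32  0.02] 0.021207837972709757
tile 385.5320014953613 207.32399559020996 (37.947322845458984, 37.56785202026367) [ 0.50124088 -0.18376001  0.006     ]
ring 384.230770111084 206.0 13.38117790222168 [ 0.50434126 -0.17763466  0.022     ]
white [397 188   6   5  18] [399.61111111 190.        ]
white [428 231  21  21 348] [437.8362069  241.06321839]
```

>>> jog_arm --motion '[0, 0, 0, 0, 0, 0, 0.3, 0, 0, 0, 0, 0, 0, -0.2, 0, 0, 0, 0, 0, 0, -0.2, 0, 0, 0, 0, 0, 0, -0.2, 0, 0, -0.3, 0, 0, 0, -0.2, 0, 0, -0.8, 0, 0, 0, -0.2, 0, 0, -1, 0, 0, 0, -0.2, 0, 0, -1, 0, 0, 0, -0.2, 0, 0, 0, 0, 0, 0, -0.2]'

```text
time: 21.32
position: [0.574, -0.1357, 0.2489]
tool_rot: [0.927, 0.376, 0.003, 0.003]
ft_force: [0.1, -0.4, -0.4]
grip_width: 0.0521
grip_force: 0.0
```

>>> jog_arm --motion '[0.6, -0.9, 0, 0, 0, 0, -0.2, 0.6, -0.9, 0, 0, 0, 0, -0.2, 0.6, -0.9, 0, 0, 0, 0, -0.2, 0.6, -0.9, 0, 0, 0, 0, -0.2, 0.6, -0.9, 0, 0, 0, 0, -0.2, 0.6, -0.9, 0, 0, 0, 0, -0.2, 0.6, -0.9, 0, 0, 0, 0, -0.2, 0.6, -0.9, 0, 0, 0, 0, -0.2, 0, 0, 0, 0, 0, 0, -0.2]'

```text
time: 22.45
position: [0.5068, 0.208, 0.2435]
tool_rot: [0.926, 0.378, -0.001, -0.0]
ft_force: [-0.3, -0.1, 0.1]
grip_width: 0.0524
grip_force: 0.0
```

```bash
python3 - <<'E'
from h import *
im=robot.camera("top");cv2.imwrite("pics/t9.png",im);sc=robot.camera("scene");cv2.imwrite("pics/s9.png",sc)
# lens frame: changed pixels that are white, radius ~ 114 mm/2
for n,i,x0,x1,y0,y1,ex in(("top",im,345,425,165,245,21),("scene",sc,210,330,210,310,22)):
    c=i[y0:y1,x0:x1];g=cv2.GaussianBlur(cv2.cvtColor(c,cv2.COLOR_BGR2GRAY),(3,3),0)
    o=cv2.resize(g,None,fx=4,fy=4,interpolation=2)
    if n=="top":
        h=cv2.HoughCircles(o,cv2.HOUGH_GRADIENT,1.5,10,param1=100,param2=40,minRadius=70,maxRadius=105)
        for q in h[0][:4]:
            u,v=q[0]/4+x0,q[1]/4+y0;print("circle",u,v,q[2]/4,ray("top",(u,v),.1).round(4))
    hs=cv2.cvtColor(c,cv2.COLOR_BGR2HSV);m=((hs[...,1]<28)&(hs[...,2]>200)).astype(np.uint8)
    k,l,s,cc=cv2.connectedComponentsWithStats(m)
    for j in range(1,k):
        if s[j,4]>30:
            ct=cv2.findNonZero((l==j).astype(np.uint8));(u,v),r=cv2.minEnclosingCircle(ct);print(n,s[j],u+x0,v+y0,r,ray(n,(u+x0,v+y0),.1).round(4))
# other jar lid
b=(im.min(2)>190)[225:257,420:455].astype(np.uint8);print("jar2",cv2.minEnclosingCircle(cv2.findNonZero(b)))
E
```

```text
circle 390.1875 206.4375 21.025 [ 0.4981 -0.1819  0.1   ]
circle 388.3125 208.3125 23.5 [ 0.4931 -0.1766  0.1   ]
circle 392.8125 205.3125 23.5375 [ 0.5009 -0.1891  0.1   ]
top [14  0 12 12 68] 364.04999923706055 170.05000019073486 7.141878604888916 [ 0.6    -0.1146  0.1   ]
top [  24   19   42   43 1329] 388.65613555908203 203.76022338867188 23.204320907592773 [ 0.5055 -0.178   0.1   ]
top [17 34  6 10 31] 366.0 203.5 4.609872341156006 [ 0.5079 -0.1166  0.1   ]
scene [ 32  19  46  40 782] 264.1935501098633 247.4516143798828 22.85270118713379 [ 0.4985 -0.1801  0.1   ]
scene [95 37 25  4 98] 317.04166412353516 248.5 12.052145957946777 [ 0.6105 -0.1115  0.1   ]
scene [ 50  55  23  12 136] 271.0 269.0 11.401854515075684 [ 0.5491 -0.2181  0.1   ]
jar2 ((17.724489212036133, 16.112245559692383), 10.986490249633789)
```

The lens is at about (0.498,-0.181) and the dish at about (0.503,-0.180). That is about 5 mm apart, well within the 20 mm limit. The other clear jar's lid has not moved and the arm is clear of everything, so I hand in.

```bash
python3 -c "
from rig import robot
print(robot.hand_in())"
```

```text
the job is handed in; nothing more can be done
None
```

The job is handed in, verdict not shown: the jar in the way stands upright in the tray beside the candle, and by my last measurement the lens is centred over the dish to about 5 mm.

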